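Count a selector to its setting and hang the lock-out tag

TASK

Lock the packing machine to its cleaning setting: its selector knob has no pointer, so first turn it anticlockwise (seen from above) all the way back to its stop, then clockwise exactly three clicks, and leave it resting in that click. Then take the metal tag out of its rack and leave it hanging by its hole on the peg of the control box, and do not disturb the other things on the bench.

Things in the scene. Friction and masses are not known exactly. Their poses are not given: they have to be found in the camera images.
- selector (a joint): angle of the black knob, clockwise seen from above. Five sprung clicks 0.785 rad apart: 0 (at the anticlockwise stop), 0.785, 1.571, 2.356, 3.142 (at the other stop); three clicks from the stop = 2.356. Let go, it springs into the nearest click. Crossing a click takes about 0.15 N m, then it pulls forward; at a stop the torque rises above 0.3 N m. Starts in any click from 1.571 up; needs several grasps
- knob_center (a point): on the knob's axis at the height to grip, 18 mm below its top, 30 mm above the box's top. Knob: upright black 8-sided prism, 44 mm across flats, 44 mm tall, no pointer or mark, on the left part of the control box. In every click its flats face along these axes (x, y) and at 0.785 rad between: grip across two flats. Axes are the box's and do not turn with the knob
- box_top (a point): centre of the top face of the grey control box, fixed to the bench: 150 mm (x) by 300 mm (y), 60 mm tall; x points away from the robot, y left along its length, z up. The knob's axis is at x -20 mm, y +90 mm from here, the peg's post at x +40 mm, y -90 mm
- peg (a point): middle of the steel peg's centre line: a 7 mm round rod from the top of a thin post on the right part of the box, 105 mm above the box's top. It points along the box's -x (to the robot): free end 25 mm to -x from here and 5 mm higher, root (post) 25 mm to +x and 5 mm lower. Axes are the box's
- tag_center (a point): centre, half-way up, of the loose tag: upright aluminium plate 60 mm wide (y), 4 mm thick (x), 126 mm tall, about 80 g, with a black grip bar 11 mm thick, 56 mm wide, 28 mm tall along its top (bar's centre 49 mm above here). z is up. It stands, leaning slightly, in the 32 mm deep slot of a dark fixed rack (50x90x42 mm, slot floor 10 mm above the bench) right of the box
- tag_hole (a point): centre of the round 17 mm hole through the tag, 70 mm above its lower edge, 42 mm below the grip bar's centre, 28 mm below the bar's underside; axes as the tag's, the hole runs along x (the plate's normal)
- counter: round hand tally counter, 54x55x19 mm, in front of the box; to be left alone; origin at the centre of its underside
- timer: small digital timer lying face up, 58x66x19 mm, in front of the box; to be left alone; origin at the centre of its underside
- marker: marker pen lying on the bench, 132 mm long, 16 mm thick; to be left alone; origin at the centre of its underside
- labels: white roll of labels standing on its end, 77 mm across, 55 mm tall, behind the box; to be left alone; origin at the centre of its underside
- spray: white spray bottle, 66x76x188 mm, standing at the left; to be left alone; origin at the centre of its underside

How it is judged:
By the outcome, as a careful person would: the job done as asked, in the order asked, and still so for the second after the job is handed in, with the robot touching nothing.
It also fails if it takes over 72 s, if anything falls off the work surface, if the arm or the gripper's body presses on something with over 40 N, if the wrist force passes 120 N, or if a joint passes its speed limit or range.

ROBOT

A 6-joint arm with a two-finger parallel gripper is mounted at the origin on a cart in front of the work surface, level with it; the furniture and walls round the work are solid. World frame = base frame: x ahead of the robot, y to its left, z up, the work surface at z = 0. Lengths are in mm, angles in rad, forces in N, time in s.
With the tool pointing down it reaches from about 350 to 775 mm from the base axis. Payload 7.3 kg.
Tool frame: the origin (TCP) lies between the finger pads; the fingertips stand 25 mm ahead of it and the grasp point (between the pads) lies 6 mm ahead of it; z points along the fingers, y is the line along which they close (so a half turn about z gives the same grasp; the last joint's range is limited). The gripper opens to 92 mm and grips with 3 to 60 N. Pads are 19 mm wide; open, the fingers measure 130 mm over their backs; the gripper's body (75 mm by 190 mm) begins 47 mm behind the grasp point.
Start: joints at [1.185, 0.342, 1.524, -0, 1.275, -0.146], TCP at [124.675, 509.999, 251.741] pointing down, gripper open.
Joint ranges: [-2.53, 2.53], [-0.77, 2.02], [0.04, 2.7], [-1, 4.14], [0.28, 2.66], [-3.11, 3.11]. Speed limits (rad/s): [2.57, 2.57, 3.14, 3.14, 3.14, 3.14].

INTERFACE

Orientations are given as [roll, pitch, yaw] about the fixed x, y, z axes, in that order (R = Rz(yaw) Ry(pitch) Rx(roll)).
In Python, from plant import bot gives the robot as it stands.
- The arm moves only by the tool play_rows, never from a script. Its argument "commands" is a list of rows, each an object of numbers: "x", "y", "z": the shift along the tool's x, y, z in m; "twist": the turn about the tool's z in degrees. In form: [{"x": .., "y": .., "z": .., "twist": ..}, ...]. A call has exactly 8 rows; each row is the pose to reach, as a shift and turn from the pose commanded when the call began, along the tool's axes at that moment; what a row does not reach only later rows make up. A row lasts 1/10 s, in which the tool goes at most 50 mm and 8.59 degrees, less where a joint would pass 70% of its speed; a pose out of reach is approached as far as the arm can. A call with a gripper value outside its range is refused whole. "jaw" is the closure, from 0 (fully open) to 1 (shut), set as the call begins (left out, the last holds). The fingers move at their own pace and stop on an object; the grip force is fixed at half the most. Time passes only in rows, so rows that repeat a pose let the fingers close, or fill a call up. It gives the time, the measured TCP pose, the force, the opening and the grip force at its end, in the units of the state.
- bot.get_obs(): the state, without advancing time (a new reading comes with each control period).
- bot.capture(name): name is "scene" or "top" or "wrist"; returns a dict with "pixels" (384x512x3 uint8, red, green, blue), "fx", "fy", "cx", "cy" (pixels), "eye" and "rotation" of the camera in the world. Camera axes: x right, y down, z forward; pixel columns grow to the right and rows downward; lengths in mm; the calibration is good to about 2 mm. A picture is of the moment at which its call begins. There is no depth.
- bot.close_job(): hands the job in; it is judged then, once.
The state is a dict: "time": time; "joint_positions": joint angles; "dq": joint speeds; "tau": joint torques, N m; "tool_pos": TCP position; "tcp_rot": TCP orientation; "contact_force": force on the tool from outside, world axes, zero at the start; "moment": the same for the moment, N m; "grip_width": finger opening in mm; "finger_force": force on a finger pad.
Only numpy, scipy, OpenCV 4.12 (cv2) and the standard library are available. Lean on these libraries where they do the work, as an engineer would, in place of code of your own. Each camera call takes 0.05 s, during which the arm holds its last target. There are 200 camera calls.

## Working session

There is one attempt and no reset: what is moved stays moved. The work goes in short steps, Python scripts to look and compute and a tool call to move; the robot and the scene stay as the last step left them, time stands still between calls to the robot, and variables do not carry over. Pictures are saved under pics/ and viewed, at most 10 in all, crops included, and the job is handed in when it is done.

Besides the shell and the picture viewer there is one more tool, called after "Emit:" as name(argument=value, ...) on one line, values as JSON. play_rows: Moves the arm, as the interface text tells. Its arguments: {"type":"object","properties":{"commands":{"type":"array"},"jaw":{"type":"number"}},"required":["commands"]}

```bash
mkdir -p pics; ls; python3 - <<'E'
from plant import bot
import cv2,numpy as np
o=bot.get_obs();print(o)
ims=[]
for n in ["scene","top"]:
    c=bot.capture(n); print(n,c["fx"],c["fy"],c["cx"],c["cy"],c["eye"],c["rotation"])
    cv2.imwrite(f"pics/{n}0.png",c["pixels"][:,:,::-1])
E
```

```text
pics
{'time': 0.0, 'joint_positions': array([ 1.18498353e+00,  3.42750377e-01,  1.52500775e+00,  4.22707422e-05,
        1.27538425e+00, -1.45958601e-01]), 'dq': array([ 8.23087135e-04, -1.05790149e-03,  5.36946663e-05,  1.00919700e-03,
       -7.13920232e-04, -7.19350862e-04]), 'tau': array([-2.87878920e-04, -4.31246603e+01, -2.44207960e+01,  7.16341124e-02,
        5.62865508e-02, -1.06786770e-04]), 'tool_pos': array([124.52877797, 509.64815476, 251.03380986]), 'tcp_rot': array([-3.14006529e+00, -2.65383431e-04,  2.90172591e+00]), 'contact_force': array([-0.04024748,  0.4323906 ,  0.50700694]), 'moment': array([0.00717303, 0.00137087, 0.03237992]), 'finger_force': 0.0, 'grip_width': 92.20359592695604}
scene 460.0000718725449 460.0000718725449 248.04554053507144 192.73236005377237 [-245.05265501 -886.87417507  846.67348831] [-2.10982871 -0.01999183 -0.71974075]
top 426.60128502397833 426.60128502397833 255.96775323286207 195.2355196423151 [ 413.93974852    5.65777779 1602.02600418] [-3.03805559e+00 -2.54614405e-03 -1.56810044e+00]
```

View pics/scene0.png

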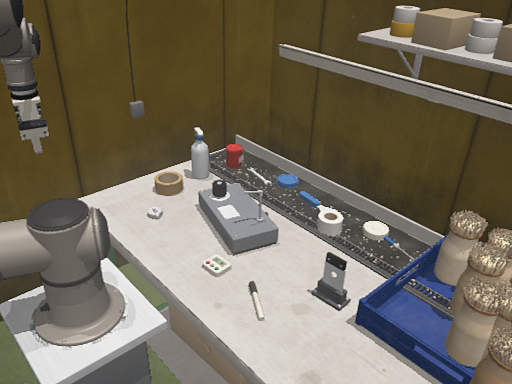

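View pics/top0.png

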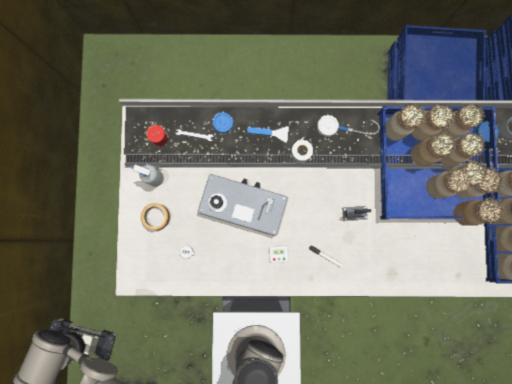

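The scene picture shows the knob at (219,189), the peg at (261,195) and the tag at (335,268). The top picture shows the box with corners near (209,175), (287,196), (277,237) and (198,213), the knob at (217,201) and the tag at (357,213).

```bash
cat > h.py <<'E'
import numpy as np,cv2
from scipy.spatial.transform import Rotation as R
from plant import bot
def rot(r): return R.from_euler('xyz',r).as_matrix()
def cap(n,save=None):
    c=bot.capture(n); c["R"]=rot(c["rotation"]); c["eye"]=np.array(c["eye"])
    if save: cv2.imwrite(f"pics/{save}.png",c["pixels"][:,:,::-1])
    return c
def ray(c,p):
    d=c["R"]@np.array([(p[0]-c["cx"])/c["fx"],(p[1]-c["cy"])/c["fy"],1]); return d/np.linalg.norm(d)
def plane(c,p,z):
    d=ray(c,p); return c["eye"]+d*(z-c["eye"][2])/d[2]
def proj(c,P):
    q=c["R"].T@(np.array(P,float)-c["eye"]); return np.array([c["fx"]*q[0]/q[2]+c["cx"],c["fy"]*q[1]/q[2]+c["cy"]])
def tri(obs):
    A=0;b=0;L=[]
    for c,p in obs:
        d=ray(c,p);M=np.eye(3)-np.outer(d,d);A=A+M;b=b+M@c["eye"];L.append((M,c["eye"]))
    X=np.linalg.solve(A,b); return X,[np.linalg.norm(M@(X-e)) for M,e in L]
def todelta(P):  # world point for TCP -> tool axis shift (m) from measured pose
    o=bot.get_obs(); return (rot(o["tcp_rot"]).T@(np.array(P)-o["tool_pos"]))/1000
E
python3 - <<'E'
from h import *
t=cap("top");s=cap("scene")
g=t["pixels"].astype(int)
m=((abs(g[...,2]-g[...,0]-10)<25)&(g.sum(2)>180)&(g.sum(2)<480)).astype(np.uint8)
hsv=cv2.cvtColor(t["pixels"],cv2.COLOR_RGB2HSV)
print("px",[t["pixels"][y,x].tolist() for x,y in [(225,187),(250,190),(270,225),(160,270)]])
for p in [(209,175),(287,196),(277,237),(198,213)]: print(plane(t,p,60).round())
print("knob",plane(t,(217,201),108).round(), tri([(t,(217,201)),(s,(219,183))]))
print("tag",plane(t,(357,213),130).round(), tri([(t,(361,211)),(s,(336,257))]))
for sc,(x0,y0,w,h),n in [(t,(335,190,50,40),'a'),(t,(190,165,110,80),'b'),(s,(300,240,60,75),'c'),(s,(190,170,100,80),'d')]:
    cv2.imwrite(f"pics/{n}.png",cv2.resize(sc["pixels"][y0:y0+h,x0:x0+w,::-1],(400,300)))
I=[cv2.imread(f"pics/{n}.png") for n in 'abcd']
cv2.imwrite("pics/q.png",np.vstack([np.hstack(I[:2]),np.hstack(I[2:])]))
E
```

```text
px [[180, 186, 191], [184, 189, 195], [181, 187, 192], [229, 226, 220]]
[648. 174.  60.]
[ 572. -111.   60.]
[423. -74.  60.]
[509. 212.  60.]
knob [548. 139. 108.] (array([548.63980259, 139.14614711, 107.25492688]), [np.float64(0.19895863434862046), np.float64(0.1989586343489034)])
tag [ 506. -347.  130.] (array([ 516.06342827, -364.14566457,  130.09670718]), [np.float64(4.162230191769741), np.float64(4.162230191769717)])
```

View pics/q.png

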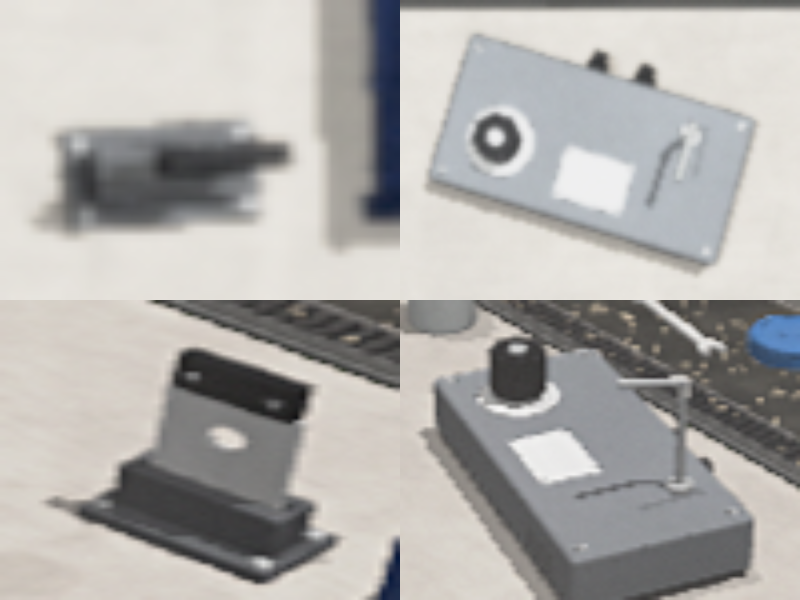

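The crops show the box's long axis at about 15° from world y. The knob triangulates to (549,139,107), which matches its expected height, and the tag's bar is at about (363,211) in the top picture. Next I'll go above the knob.

```bash
python3 - <<'E'
from h import *
print(todelta([549,139,230]))
E
```

```text
[-0.50034651 -0.25936053  0.02146936]
```

Emit:
play_rows(commands=[{"x": -0.044,"y": -0.0228,"z": 0,"twist": 8.5},{"x": -0.088,"y": -0.0456,"z": 0,"twist": 17},{"x": -0.132,"y": -0.0684,"z": 0,"twist": 25.5},{"x": -0.176,"y": -0.0912,"z": 0,"twist": 34},{"x": -0.22,"y": -0.114,"z": 0,"twist": 42.5},{"x": -0.264,"y": -0.1368,"z": 0,"twist": 51},{"x": -0.308,"y": -0.1596,"z": 0,"twist": 59.5},{"x": -0.352,"y": -0.1824,"z": 0,"twist": 68}], jaw=0)

```text
time: 1.0
tool_pos: [424.5, 247.6, 251.8]
tcp_rot: [3.141, -0.0, 1.709]
contact_force: [0.2, 0.0, -1.2]
grip_width: 91.5
finger_force: 0.0
```

```bash
python3 - <<'E'
from h import *
print(todelta([549,139,230])); o=bot.get_obs(); print(o["tool_pos"],o["tcp_rot"],o["joint_positions"])
E
```

```text
[-0.12467266  0.10840172  0.02175952]
[424.48597808 247.58095033 251.77428749] [ 3.14143073e+00 -2.59233499e-04  1.70870310e+00] [3.71777865e-01 2.80424082e-01 1.61304301e+00 2.26347690e-04
 1.24790797e+00 2.33799317e-01]
```

Emit:
play_rows(commands=[{"x": -0.0156,"y": 0.0136,"z": 0.003,"twist": 8.5},{"x": -0.0312,"y": 0.0271,"z": 0.005,"twist": 17},{"x": -0.0467,"y": 0.0407,"z": 0.008,"twist": 25.5},{"x": -0.0623,"y": 0.0542,"z": 0.011,"twist": 34},{"x": -0.078,"y": 0.0678,"z": 0.014,"twist": 42.5},{"x": -0.0935,"y": 0.0813,"z": 0.016,"twist": 51},{"x": -0.109,"y": 0.095,"z": 0.019,"twist": 59.5},{"x": -0.1247,"y": 0.1084,"z": 0.022,"twist": 67.8}])

```text
time: 1.8
tool_pos: [549.0, 140.8, 229.4]
tcp_rot: [-3.141, 0.0, 0.526]
contact_force: [-0.3, 0.9, 0.5]
grip_width: 91.8
finger_force: 0.0
```

```bash
python3 - <<'E'
from h import *
c=cap("wrist","w1"); o=bot.get_obs(); print(o["tool_pos"],o["tcp_rot"],o["joint_positions"],c["eye"],c["rotation"])
print(proj(c,[549,139,108]))
E
```

```text
[550.96704085 138.62586626 228.71231421] [3.14023839e+00 8.91976857e-05 5.16497114e-01] [ 1.12271995e-01  4.39121287e-01  1.43936647e+00 -1.34348285e-03
  1.26265452e+00  1.16697832e+00] [612.33587483 177.30181764 361.92750322] [ 2.86631676e+00 -5.83687210e-04 -1.04549048e+00]
[259.42657659 195.86326069]
```

View pics/w1.png

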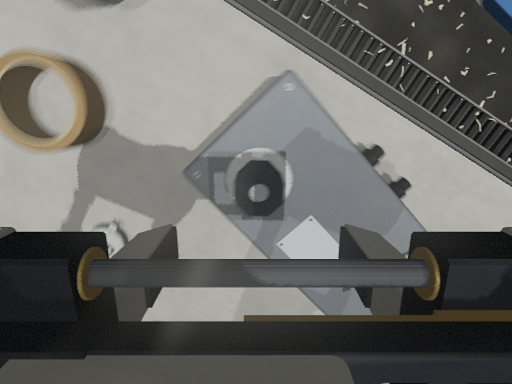

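The wrist picture shows the knob top's disc at (259,193), predicted at (259,196), and box corners at (290,70) and (184,172).

```bash
python3 - <<'E'
from h import *
c=cap("wrist"); g=c["pixels"]; hs=cv2.cvtColor(g,cv2.COLOR_RGB2HSV)
# disc centre
w=g[175:212,240:280].astype(int).sum(2); m=(w>240).astype(np.uint8)
n,l,s,ce=cv2.connectedComponentsWithStats(m); print(s,ce+[240,175]); 
i=l[193-175,259-240]; p=ce[i]+[240,175]; print("disc",p, plane(c,p,108), plane(c,p,104))
t=cap("top");w=t["pixels"][190:212,205:230].astype(int).sum(2); print("tri", tri([(c,p),(t,(217,200.5))]))
# box left edge & back edge lines
gr=cv2.cvtColor(g,cv2.COLOR_RGB2GRAY); ls=cv2.createLineSegmentDetector().detect(gr)[0][:,0]
for a in ls:
    L=np.hypot(a[2]-a[0],a[3]-a[1])
    if L>45 and max(a[1],a[3])<230:
        P,Q=plane(c,a[:2],60),plane(c,a[2:],60); print(a.round(),P.round(),Q.round(),np.degrees(np.arctan2(*(Q-P)[[1,0]])).round(1))
E
```

```text
[[   0    0   39   37 1114]
 [  32    0    8   37   93]
 [   4   11   19   18  273]] [[259.62657092 192.48294434]
 [277.68817204 195.55913978]
 [252.78754579 194.23809524]]
disc [252.78754579 194.23809524] [549.67676993 142.55454808 108.        ] [548.65294074 142.04595773 104.        ]
tri (array([549.66420906, 140.83022099, 104.71168795]), [np.float64(1.5465047758291506), np.float64(1.5465047758292387)])
[511. 186. 216.  -0.] [676. -91.  60.] [676. 251.  60.] 90.0
[357.  27. 488. 115.] [719. 132.  60.] [719. -22.  60.] -90.0
[502. 159. 257.   1.] [693. -63.  60.] [693. 220.  60.] 90.0
[315.  -0. 356.  27.] [719. 176.  60.] [719. 133.  60.] -90.1
[395.  50. 356.  23.] [721.  91.  60.] [721. 134.  60.] 89.9
[474. 102. 402.  54.] [721.  -3.  60.] [721.  83.  60.] 90.0
[283.  69. 350. 144.] [657. 171.  60.] [630.  78.  60.] -106.2
[511. 180. 227.   0.] [681. -86.  60.] [681. 243.  60.] 90.0
[251.   0. 511. 168.] [691. 225.  60.] [691. -77.  60.] -90.0
[153. 221.  97. 200.] [459. 214.  60.] [452. 275.  60.] 96.6
[178. 172. 268.  80.] [520. 214.  60.] [641. 179.  60.] -16.2
[222.   0. 511. 183.] [678. 246.  60.] [678. -88.  60.] -90.0
[279.  73. 198. 156.] [652. 172.  60.] [545. 204.  60.] 163.6
[511.  36. 474.   1.] [782.   6.  60.] [787.  54.  60.] 84.2
[352. 151. 283.  74.] [625.  73.  60.] [653. 170.  60.] 74.1
[447. 137. 489. 164.] [683.  -1.  60.] [683. -56.  60.] -90.0
```

```bash
python3 - <<'E'
from h import *
print(todelta([548.5,140,96])); o=bot.get_obs(); print(o["tool_pos"],o["tcp_rot"],o["moment"],o["time"])
E
```

```text
[-0.00037901  0.0005528   0.13303513]
[548.70828343 140.66456832 229.03499886] [-3.14095004e+00  1.03261144e-03  5.31527153e-01] [-0.05483364  0.10187804  0.03145485] 1.95
```

Emit:
play_rows(commands=[{"x": 0,"y": 0.0005,"z": 0.03,"twist": 1.2},{"x": 0,"y": 0.0005,"z": 0.06,"twist": 1.2},{"x": 0,"y": 0.0005,"z": 0.09,"twist": 1.2},{"x": 0,"y": 0.0005,"z": 0.115,"twist": 1.2},{"x": 0,"y": 0.0005,"z": 0.13,"twist": 1.2},{"x": 0,"y": 0.0005,"z": 0.133,"twist": 1.2},{"x": 0,"y": 0.0005,"z": 0.133,"twist": 1.2},{"x": 0,"y": 0.0005,"z": 0.133,"twist": 1.2}])

```text
time: 2.75
tool_pos: [549.2, 141.4, 97.9]
tcp_rot: [3.141, -0.002, 0.512]
contact_force: [-0.1, -0.2, 0.8]
grip_width: 91.8
finger_force: 0.0
```

Emit:
play_rows(commands=[{"x": 0,"y": 0,"z": 0,"twist": 0},{"x": 0,"y": 0,"z": 0,"twist": 0},{"x": 0,"y": 0,"z": 0,"twist": 0},{"x": 0,"y": 0,"z": 0,"twist": 0},{"x": 0,"y": 0,"z": 0,"twist": 0},{"x": 0,"y": 0,"z": 0,"twist": 0},{"x": 0,"y": 0,"z": 0,"twist": 0},{"x": 0,"y": 0,"z": 0,"twist": 0}], jaw=1)

```text
time: 3.55
tool_pos: [548.3, 141.6, 96.7]
tcp_rot: [-3.14, 0.0, 0.511]
contact_force: [-2.4, 3.4, 2.1]
grip_width: 43.9
finger_force: 30.0
```

```bash
python3 - <<'E'
from h import *
o=bot.get_obs(); print(o)
E
```

```text
{'time': 3.55, 'joint_positions': array([1.16816409e-01, 5.80262008e-01, 1.60351718e+00, 1.25307812e-03,
       9.58551813e-01, 1.17624352e+00]), 'dq': array([ 0.00077941, -0.00027219,  0.00177529, -0.00227721, -0.00027698,
       -0.00180319]), 'tau': array([ -2.5500416 , -49.63886261, -20.49306214,  -1.01197153,
        -0.6453092 ,  -0.05085015]), 'tool_pos': array([548.27763503, 141.56762584,  96.74232331]), 'tcp_rot': array([-3.14036251e+00,  2.87976052e-04,  5.10648860e-01]), 'contact_force': array([-2.37539581,  3.44687031,  2.08859313]), 'moment': array([ 0.56245479,  0.51483277, -0.04692099]), 'finger_force': 29.99080228160892, 'grip_width': 43.8944694001771}
```

Emit:
play_rows(commands=[{"x": 0,"y": -0.0007,"z": 0,"twist": -7},{"x": 0,"y": -0.0007,"z": 0,"twist": -14},{"x": 0,"y": -0.0007,"z": 0,"twist": -21},{"x": 0,"y": -0.0007,"z": 0,"twist": -28},{"x": 0,"y": -0.0007,"z": 0,"twist": -35},{"x": 0,"y": -0.0007,"z": 0,"twist": -42},{"x": 0,"y": -0.0007,"z": 0,"twist": -45},{"x": 0,"y": -0.0007,"z": 0,"twist": -45}])

```text
time: 4.35
tool_pos: [549.4, 140.8, 96.8]
tcp_rot: [3.139, 0.0, 1.296]
contact_force: [4.5, -4.0, -2.1]
grip_width: 43.7
finger_force: 30.0
```

```bash
cat > st.py <<'E'
from h import *
o=bot.get_obs()
for k in ["time","tool_pos","tcp_rot","contact_force","moment","grip_width","joint_positions"]: print(k,np.round(o[k],3))
E
python3 st.py
```

```text
time 4.35
tool_pos [549.415 140.756  96.758]
tcp_rot [3.139 0.    1.296]
contact_force [ 4.522 -3.968 -2.145]
moment [-0.655 -0.528 -0.044]
grip_width 43.654
joint_positions [ 0.116  0.581  1.603 -0.002  0.956  0.392]
```

Emit:
play_rows(commands=[{"x": 0.0002,"y": 0.0002,"z": 0,"twist": -7},{"x": 0.0002,"y": 0.0002,"z": 0,"twist": -14},{"x": 0.0002,"y": 0.0002,"z": 0,"twist": -21},{"x": 0.0002,"y": 0.0002,"z": 0,"twist": -28},{"x": 0.0002,"y": 0.0002,"z": 0,"twist": -35},{"x": 0.0002,"y": 0.0002,"z": 0,"twist": -42},{"x": 0.0002,"y": 0.0002,"z": 0,"twist": -45},{"x": 0.0002,"y": 0.0002,"z": 0,"twist": -45}])

```text
time: 5.15
tool_pos: [550.9, 141.0, 96.8]
tcp_rot: [3.138, 0.003, 2.081]
contact_force: [8.4, -2.7, -5.9]
grip_width: 44.2
finger_force: 30.0
```

```bash
python3 st.py
```

```text
time 5.15
tool_pos [550.878 140.992  96.792]
tcp_rot [3.138e+00 3.000e-03 2.081e+00]
contact_force [ 8.351 -2.731 -5.863]
moment [-0.523 -1.226  0.015]
grip_width 44.215
joint_positions [ 1.160e-01  5.810e-01  1.601e+00 -1.000e-03  9.540e-01 -3.930e-01]
```

Emit:
play_rows(commands=[{"x": -0.0007,"y": 0.0005,"z": 0,"twist": -3},{"x": -0.0007,"y": 0.0005,"z": 0,"twist": -6},{"x": -0.0007,"y": 0.0005,"z": 0,"twist": -9},{"x": -0.0007,"y": 0.0005,"z": 0,"twist": -12},{"x": -0.0007,"y": 0.0005,"z": 0,"twist": -12},{"x": -0.0007,"y": 0.0005,"z": 0,"twist": -12},{"x": -0.0007,"y": 0.0005,"z": 0,"twist": -12},{"x": -0.0007,"y": 0.0005,"z": 0,"twist": -12}])

```text
time: 5.95
tool_pos: [552.7, 139.5, 97.0]
tcp_rot: [3.137, 0.005, 2.286]
contact_force: [11.9, -7.7, -6.7]
grip_width: 45.6
finger_force: 32.8
```

```bash
python3 st.py
```

```text
time 5.95
tool_pos [552.652 139.478  96.967]
tcp_rot [3.137 0.005 2.286]
contact_force [11.911 -7.656 -6.683]
moment [-1.426 -1.672 -1.122]
grip_width 45.569
joint_positions [ 0.114  0.583  1.598 -0.003  0.954 -0.6  ]
```

The moment about z reached -1.1 N m, so the knob is at its stop. I'll let go, recentre and regrasp.

Emit:
play_rows(commands=[{"x": 0,"y": 0,"z": 0,"twist": 3},{"x": 0,"y": 0,"z": 0,"twist": 6},{"x": 0,"y": 0,"z": 0,"twist": 9},{"x": 0,"y": 0,"z": 0,"twist": 12},{"x": 0,"y": 0,"z": 0,"twist": 12},{"x": 0,"y": 0,"z": 0,"twist": 12},{"x": 0,"y": 0,"z": 0,"twist": 12},{"x": 0,"y": 0,"z": 0,"twist": 12}], jaw=0)

```text
time: 6.75
tool_pos: [549.4, 141.4, 96.7]
tcp_rot: [-3.142, -0.0, 2.082]
contact_force: [-0.1, 0.1, -0.6]
grip_width: 91.6
finger_force: 0.0
```

```bash
python3 st.py; python3 -c "
from h import *
print(todelta([550,142.5,96]))"
```

```text
time 6.75
tool_pos [549.374 141.359  96.723]
tcp_rot [-3.142 -0.     2.082]
contact_force [-0.065  0.053 -0.562]
moment [-0.054 -0.027  0.017]
grip_width 91.647
joint_positions [ 0.117  0.582  1.601  0.     0.959 -0.394]
[0.00068839 0.00110419 0.00072292]
```

Emit:
play_rows(commands=[{"x": 0.0007,"y": 0.0011,"z": 0,"twist": 0.3},{"x": 0.0007,"y": 0.0011,"z": 0,"twist": 0.3},{"x": 0.0007,"y": 0.0011,"z": 0,"twist": 0.3},{"x": 0.0007,"y": 0.0011,"z": 0,"twist": 0.3},{"x": 0.0007,"y": 0.0011,"z": 0,"twist": 0.3},{"x": 0.0007,"y": 0.0011,"z": 0,"twist": 0.3},{"x": 0.0007,"y": 0.0011,"z": 0,"twist": 0.3},{"x": 0.0007,"y": 0.0011,"z": 0,"twist": 0.3}], jaw=1)

```text
time: 7.55
tool_pos: [550.1, 142.5, 96.8]
tcp_rot: [3.141, -0.0, 2.076]
contact_force: [0.4, 1.1, 0.9]
grip_width: 44.1
finger_force: 30.0
```

Emit:
play_rows(commands=[{"x": 0,"y": 0,"z": 0,"twist": -2},{"x": 0,"y": 0,"z": 0,"twist": -4},{"x": 0,"y": 0,"z": 0,"twist": -6},{"x": 0,"y": 0,"z": 0,"twist": -6},{"x": 0,"y": 0,"z": 0,"twist": -6},{"x": 0,"y": 0,"z": 0,"twist": -6},{"x": 0,"y": 0,"z": 0,"twist": -6},{"x": 0,"y": 0,"z": 0,"twist": -6}])

```text
time: 8.35
tool_pos: [550.2, 142.5, 96.8]
tcp_rot: [3.141, 0.0, 2.181]
contact_force: [2.2, -0.0, -2.4]
grip_width: 44.4
finger_force: 30.0
```

```bash
python3 st.py
```

```text
time 8.35
tool_pos [550.224 142.466  96.763]
tcp_rot [3.141 0.    2.181]
contact_force [ 2.165 -0.038 -2.397]
moment [-0.082 -0.255 -0.869]
grip_width 44.413
joint_positions [ 0.119  0.583  1.598  0.     0.96  -0.491]
```

The stop is confirmed and the grip is well centred. Now clockwise.

Emit:
play_rows(commands=[{"x": 0,"y": 0,"z": 0,"twist": 6},{"x": 0,"y": 0,"z": 0,"twist": 13.5},{"x": 0,"y": 0,"z": 0,"twist": 21},{"x": 0,"y": 0,"z": 0,"twist": 28.5},{"x": 0,"y": 0,"z": 0,"twist": 36},{"x": 0,"y": 0,"z": 0,"twist": 43.5},{"x": 0,"y": 0,"z": 0,"twist": 51},{"x": 0,"y": 0,"z": 0,"twist": 51}])

```text
time: 9.15
tool_pos: [550.0, 142.4, 96.7]
tcp_rot: [3.141, 0.001, 1.291]
contact_force: [0.6, -1.8, -0.8]
grip_width: 44.9
finger_force: 30.0
```

```bash
python3 st.py
```

```text
time 9.15
tool_pos [549.968 142.371  96.743]
tcp_rot [3.141e+00 1.000e-03 1.291e+00]
contact_force [ 0.584 -1.847 -0.84 ]
moment [-0.247 -0.059  0.062]
grip_width 44.92
joint_positions [ 1.190e-01  5.830e-01  1.598e+00 -1.000e-03  9.600e-01  3.990e-01]
```

Emit:
play_rows(commands=[{"x": 0,"y": 0,"z": 0,"twist": 7},{"x": 0,"y": 0,"z": 0,"twist": 14},{"x": 0,"y": 0,"z": 0,"twist": 21},{"x": 0,"y": 0,"z": 0,"twist": 28},{"x": 0,"y": 0,"z": 0,"twist": 35},{"x": 0,"y": 0,"z": 0,"twist": 42},{"x": 0,"y": 0,"z": 0,"twist": 45},{"x": 0,"y": 0,"z": 0,"twist": 45}])

```text
time: 9.95
tool_pos: [549.7, 142.5, 96.7]
tcp_rot: [-3.142, 0.001, 0.509]
contact_force: [-0.7, -0.4, 0.0]
grip_width: 44.4
finger_force: 30.0
```

```bash
python3 st.py
```

```text
time 9.95
tool_pos [549.748 142.526  96.719]
tcp_rot [-3.142e+00  1.000e-03  5.090e-01]
contact_force [-0.66  -0.447  0.046]
moment [-0.068  0.18   0.142]
grip_width 44.393
joint_positions [ 0.119  0.583  1.599 -0.     0.961  1.18 ]
```

Emit:
play_rows(commands=[{"x": 0,"y": 0,"z": 0,"twist": 7},{"x": 0,"y": 0,"z": 0,"twist": 14},{"x": 0,"y": 0,"z": 0,"twist": 21},{"x": 0,"y": 0,"z": 0,"twist": 28},{"x": 0,"y": 0,"z": 0,"twist": 35},{"x": 0,"y": 0,"z": 0,"twist": 42},{"x": 0,"y": 0,"z": 0,"twist": 45},{"x": 0,"y": 0,"z": 0,"twist": 45}])

```text
time: 10.75
tool_pos: [549.7, 142.7, 96.7]
tcp_rot: [-3.142, 0.001, -0.276]
contact_force: [-0.4, 1.2, 0.2]
grip_width: 44.6
finger_force: 30.0
```

```bash
python3 st.py
```

```text
time 10.75
tool_pos [549.7   142.743  96.714]
tcp_rot [-3.142e+00  1.000e-03 -2.760e-01]
contact_force [-0.421  1.171  0.167]
moment [0.179 0.266 0.135]
grip_width 44.567
joint_positions [0.119 0.583 1.599 0.    0.961 1.966]
```

Emit:
play_rows(commands=[{"x": 0,"y": 0,"z": 0,"twist": -2},{"x": 0,"y": 0,"z": 0,"twist": -4},{"x": 0,"y": 0,"z": 0,"twist": -4},{"x": 0,"y": 0,"z": 0,"twist": -4},{"x": 0,"y": 0,"z": 0,"twist": -4},{"x": 0,"y": 0,"z": 0,"twist": -4},{"x": 0,"y": 0,"z": 0,"twist": -4},{"x": 0,"y": 0,"z": 0,"twist": -4}])

```text
time: 11.55
tool_pos: [549.8, 142.7, 96.7]
tcp_rot: [-3.141, 0.001, -0.21]
contact_force: [-3.2, 2.0, 2.5]
grip_width: 44.3
finger_force: 30.0
```

```bash
python3 st.py
```

```text
time 11.55
tool_pos [549.794 142.681  96.717]
tcp_rot [-3.141e+00  1.000e-03 -2.100e-01]
contact_force [-3.212  1.984  2.502]
moment [ 0.458  0.613 -0.028]
grip_width 44.303
joint_positions [0.119 0.583 1.599 0.    0.961 1.899]
```

Emit:
play_rows(commands=[{"x": 0,"y": 0,"z": 0,"twist": 0},{"x": 0,"y": 0,"z": 0,"twist": 0},{"x": 0,"y": 0,"z": 0,"twist": 0},{"x": 0,"y": 0,"z": 0,"twist": 0},{"x": 0,"y": 0,"z": -0.03,"twist": 0},{"x": 0,"y": 0,"z": -0.07,"twist": 0},{"x": 0,"y": 0,"z": -0.11,"twist": 0},{"x": 0,"y": 0,"z": -0.15,"twist": 0}], jaw=0)

```text
time: 12.35
tool_pos: [549.9, 142.3, 248.3]
tcp_rot: [3.141, -0.0, -0.21]
contact_force: [1.0, -0.1, -0.5]
grip_width: 91.9
finger_force: 0.0
```

```bash
python3 st.py; python3 - <<'E'
from h import *
t=cap("top");s=cap("scene")
a,b=plane(t,(355,211.3),130),plane(t,(371,210.7),130);print(a,b)
# crop c: scale 400/60,300/75 offset (300,240); bar top edge ends
f=lambda x,y:(300+x/6.667,240+y/4)
print("bar ctr tri",tri([(t,(363.2,211)),(s,f(247,370-300+5))]))
print("hole in scene",f(228,438-300))
# peg in crop d offset(190,170) scale 4,3.75 ; b offset (190,165) scale 3.636,3.75
d=lambda x,y:(190+x/4,170+y/3.75); b=lambda x,y:(190+x/3.636,165+y/3.75)
print("post top",tri([(s,d(682-400,382-300)),(t,b(692-400,130))]),"free end",tri([(s,d(620-400,382-300)),(t,b(682-400,175))]))
print("rays z165",plane(t,b(292,130),160),plane(t,b(282,175),170))
print(todelta([510,-347,260]))
cv2.imwrite("pics/k.png",cv2.resize(s["pixels"][240:315,300:360,::-1],None,fx=8,fy=8,interpolation=cv2.INTER_CUBIC))
E
```

```text
time 12.35
tool_pos [549.863 142.312 248.275]
tcp_rot [ 3.141 -0.    -0.21 ]
contact_force [ 0.99  -0.133 -0.546]
moment [-0.022  0.121 -0.064]
grip_width 91.912
joint_positions [ 0.118  0.424  1.408 -0.     1.31   1.899]
[ 512.07464674 -340.25223572  130.        ] [ 514.31152009 -395.66587294  130.        ]
bar ctr tri (array([ 514.95162441, -370.65231035,  129.43958107]), [np.float64(2.4691916389077426), np.float64(2.4691916389077115)])
hole in scene (334.1982900854957, 274.5)
post top (array([551.64820819, -48.70626928, 159.02492893]), [np.float64(3.5903943108834664), np.float64(3.5903943108835006)]) free end (array([507.08471255, -36.51169607, 170.54340901]), [np.float64(0.2709787480621273), np.float64(0.270978748062103)])
rays z165 [548.80751201 -46.33733694 160.        ] [507.33111865 -36.69886779 170.        ]
[ 0.06056531  0.4877786  -0.00821975]
```

Emit:
play_rows(commands=[{"x": 0.008,"y": 0.036,"z": 0,"twist": -7.4},{"x": 0.016,"y": 0.073,"z": 0,"twist": -14.8},{"x": 0.024,"y": 0.109,"z": 0,"twist": -22.2},{"x": 0.032,"y": 0.146,"z": 0,"twist": -29.6},{"x": 0.04,"y": 0.182,"z": 0,"twist": -37},{"x": 0.048,"y": 0.219,"z": 0,"twist": -44.4},{"x": 0.056,"y": 0.255,"z": 0,"twist": -51.8},{"x": 0.064,"y": 0.292,"z": 0,"twist": -59.2}])

```text
time: 13.25
tool_pos: [551.4, -158.0, 246.1]
tcp_rot: [-3.141, 0.0, 0.828]
contact_force: [0.9, -0.1, 0.4]
grip_width: 91.8
finger_force: 0.0
```

```bash
python3 st.py; python3 -c "
from h import *
print(todelta([514,-369,230]))"
```

```text
time 13.25
tool_pos [ 551.366 -157.999  246.08 ]
tcp_rot [-3.141  0.     0.828]
contact_force [ 0.914 -0.106  0.38 ]
moment [-0.056  0.076  0.034]
grip_width 91.77
joint_positions [-0.413  0.436  1.395 -0.     1.311  0.33 ]
[-0.18073218  0.11512851  0.01605233]
```

Emit:
play_rows(commands=[{"x": -0.026,"y": 0.0164,"z": 0.002,"twist": -6.5},{"x": -0.052,"y": 0.0329,"z": 0.005,"twist": -13},{"x": -0.078,"y": 0.0493,"z": 0.007,"twist": -19.5},{"x": -0.103,"y": 0.0657,"z": 0.009,"twist": -26},{"x": -0.129,"y": 0.082,"z": 0.011,"twist": -32},{"x": -0.155,"y": 0.0986,"z": 0.014,"twist": -38},{"x": -0.181,"y": 0.115,"z": 0.016,"twist": -44.8},{"x": -0.181,"y": 0.115,"z": 0.016,"twist": -44.8}])

```text
time: 14.05
tool_pos: [511.4, -370.9, 229.1]
tcp_rot: [-3.14, 0.0, 1.604]
contact_force: [-0.3, -0.6, 0.0]
grip_width: 91.7
finger_force: 0.0
```

```bash
python3 st.py; python3 -c "
from h import *
c=cap('wrist','w2'); print(proj(c,[514,-369,136]),proj(c,[514,-341,136]),proj(c,[514,-397,136]))"
```

```text
time 14.05
tool_pos [ 511.413 -370.934  229.078]
tcp_rot [-3.14   0.     1.604]
contact_force [-0.281 -0.648  0.014]
moment [-0.075 -0.001 -0.032]
grip_width 91.699
joint_positions [-7.480e-01  5.580e-01  1.239e+00 -1.000e-03  1.346e+00 -7.810e-01]
[261.45725836 202.28382858] [262.79266831 166.99875084] [260.20525916 235.3649726 ]
```

View pics/w2.png

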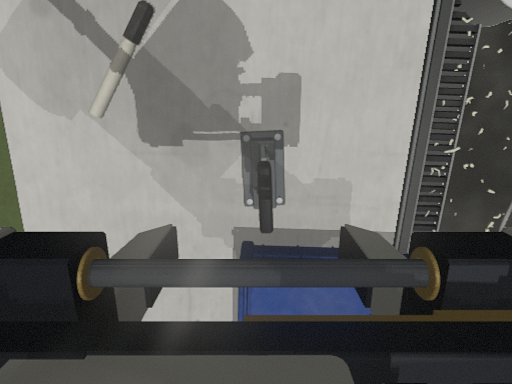

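The wrist picture shows the bar's top running from about (264,163) to (266,232), and the rack at (243–284, 132–205).

```bash
python3 - <<'E'
from h import *
c=cap("wrist"); g=c["pixels"].astype(int); 
for y in range(160,236,6):
    r=g[y,250:282].sum(1); print(y,r.tolist())
P,Q=plane(c,(264.5,164),136),plane(c,(266.5,231),136); print(P,Q,(P+Q)/2,np.linalg.norm(P-Q),np.degrees(np.arctan2(*(P-Q)[[1,0]])))
for z in (132,134,138): 
    P,Q=plane(c,(264.5,164),z),plane(c,(266.5,231),z);print(z,np.linalg.norm(P-Q),((P+Q)/2).round(1))
E
```

```text
160 [221, 233, 235, 228, 233, 225, 226, 221, 205, 212, 266, 292, 295, 298, 284, 249, 273, 292, 293, 292, 274, 273, 268, 251, 272, 319, 341, 342, 333, 330, 334, 338]
166 [240, 221, 230, 226, 226, 225, 199, 180, 169, 158, 170, 164, 164, 157, 156, 162, 164, 155, 161, 245, 302, 302, 305, 276, 272, 298, 298, 305, 313, 317, 313, 324]
172 [236, 234, 245, 247, 250, 229, 194, 182, 182, 189, 184, 199, 192, 196, 204, 209, 208, 189, 169, 166, 243, 309, 305, 285, 256, 281, 300, 306, 310, 304, 302, 309]
178 [242, 232, 245, 255, 240, 257, 223, 164, 168, 168, 160, 171, 172, 161, 163, 151, 154, 165, 155, 157, 229, 291, 305, 289, 253, 273, 307, 301, 312, 309, 307, 306]
184 [246, 241, 229, 241, 247, 245, 212, 164, 165, 168, 176, 166, 167, 161, 169, 173, 155, 161, 158, 153, 199, 282, 308, 297, 254, 263, 305, 308, 313, 316, 310, 315]
190 [216, 218, 224, 227, 222, 207, 198, 167, 164, 173, 161, 170, 173, 159, 158, 155, 157, 157, 157, 150, 172, 257, 308, 297, 268, 269, 307, 297, 316, 306, 304, 310]
196 [269, 201, 231, 280, 295, 300, 287, 218, 159, 157, 171, 174, 172, 168, 157, 158, 161, 144, 150, 159, 156, 
[... 648 characters left out ...]
, 185, 147, 195, 404, 495, 476, 482, 474, 477, 479, 476, 478, 475]
226 [477, 478, 480, 480, 474, 470, 482, 489, 413, 195, 146, 161, 176, 177, 179, 183, 180, 193, 192, 180, 171, 142, 387, 498, 485, 481, 470, 471, 472, 473, 476, 475]
232 [342, 339, 337, 343, 338, 338, 342, 343, 307, 213, 143, 158, 165, 169, 176, 177, 183, 186, 182, 188, 161, 161, 272, 338, 328, 321, 321, 315, 323, 329, 331, 319]
[ 515.90916639 -336.632264    136.        ] [ 519.50550916 -391.05828097  136.        ] [ 517.70733778 -363.84527248  136.        ] 54.5447064824072 93.78047412657271
132 55.51016775625112 [ 517.8 -365.   132. ]
134 55.027437119329136 [ 517.8 -364.4  134. ]
138 54.061975845485215 [ 517.6 -363.2  138. ]
```

```bash
python3 - <<'E'
from h import *
o=bot.get_obs();print(todelta([517,-365,128]),o["tool_pos"],o["tcp_rot"])
t=cap("top");c=cap("wrist");print(tri([(c,(264.3,198)),(t,(363.2,211))]))
E
```

```text
[0.00239183 0.00468967 0.10167445] [ 512.48264191 -367.66854011  229.67536574] [-3.14070025e+00 -1.31322597e-03  1.60220611e+00]
(array([ 521.62677835, -400.30656623,    5.66730834]), [np.float64(0.06362436664530778), np.float64(0.06362436664506545)])
```

```bash
python3 - <<'E'
from h import *
s=cap("scene");c=cap("wrist")
g=s["pixels"].astype(int).sum(2)
m=(g<190).astype(np.uint8)[245:280,320:352]
n,l,st,ce=cv2.connectedComponentsWithStats(m); print(st[1:],ce[1:]+[320,245])
for p in [(336.5,254),(337,255),(336.5,259)]: print(tri([(c,(264.3,198)),(s,p)]))
E
```

```text
[[ 12   0   4   3   4]
 [ 23   0   1   1   1]
 [ 26   0   4   2   5]
 [ 17   3   4   3   4]
 [ 29   2   3   3   6]
 [ 22   6  10   7  10]
 [  6   8  20  18 181]] [[333.5        246.        ]
 [343.         245.        ]
 [347.6        245.6       ]
 [338.5        249.        ]
 [350.         248.16666667]
 [346.5        253.9       ]
 [335.7679558  261.22099448]]
(array([ 520.06062707, -363.09886282,  136.9630972 ]), [np.float64(2.8534888359709485), np.float64(2.8534888359709454)])
(array([ 520.43944076, -364.2295395 ,  134.26540771]), [np.float64(3.279824243170822), np.float64(3.2798242431706863)])
(array([ 519.88185701, -366.43133584,  123.50665302]), [np.float64(1.9666829994107715), np.float64(1.9666829994107384)])
```

Emit:
play_rows(commands=[{"x": 0.0024,"y": 0.0055,"z": 0,"twist": -2.5},{"x": 0.0024,"y": 0.0055,"z": 0.03,"twist": -2.5},{"x": 0.0024,"y": 0.0055,"z": 0.055,"twist": -2.5},{"x": 0.0024,"y": 0.0055,"z": 0.08,"twist": -2.5},{"x": 0.0024,"y": 0.0055,"z": 0.095,"twist": -2.5},{"x": 0.0024,"y": 0.0055,"z": 0.1015,"twist": -2.5},{"x": 0.0024,"y": 0.0055,"z": 0.1015,"twist": -2.5},{"x": 0.0024,"y": 0.0055,"z": 0.1015,"twist": -2.5}])

```text
time: 15.15
tool_pos: [519.0, -364.8, 130.2]
tcp_rot: [3.14, 0.001, 1.649]
contact_force: [0.7, -0.8, 1.4]
grip_width: 91.5
finger_force: 0.0
```

Emit:
play_rows(commands=[{"x": 0,"y": 0,"z": 0,"twist": 0},{"x": 0,"y": 0,"z": 0,"twist": 0},{"x": 0,"y": 0,"z": 0,"twist": 0},{"x": 0,"y": 0,"z": 0,"twist": 0},{"x": 0,"y": 0,"z": 0,"twist": 0},{"x": 0,"y": 0,"z": 0,"twist": 0},{"x": 0,"y": 0,"z": 0,"twist": 0},{"x": 0,"y": 0,"z": 0,"twist": 0}], jaw=1)

```text
time: 15.95
tool_pos: [518.4, -364.8, 129.2]
tcp_rot: [3.142, -0.0, 1.649]
contact_force: [-0.6, 0.5, 0.7]
grip_width: 32.5
finger_force: 0.0
```

Emit:
play_rows(commands=[{"x": 0,"y": 0,"z": 0,"twist": 0},{"x": 0,"y": 0,"z": 0,"twist": 0},{"x": 0,"y": 0,"z": 0,"twist": 0},{"x": 0,"y": 0,"z": 0,"twist": 0},{"x": 0,"y": 0,"z": 0,"twist": 0},{"x": 0,"y": 0,"z": 0,"twist": 0},{"x": 0,"y": 0,"z": 0,"twist": 0},{"x": 0,"y": 0,"z": 0,"twist": 0}])

```text
time: 16.75
tool_pos: [518.1, -364.8, 129.2]
tcp_rot: [-3.141, -0.0, 1.649]
contact_force: [-4.3, -0.0, 1.3]
grip_width: 10.8
finger_force: 30.0
```

```bash
python3 st.py
```

```text
time 16.75
tool_pos [ 518.08  -364.782  129.157]
tcp_rot [-3.141 -0.     1.649]
contact_force [-4.297 -0.012  1.34 ]
moment [-0.182  0.975  0.076]
grip_width 10.843
joint_positions [-0.734  0.649  1.363 -0.     1.13  -0.812]
```

Emit:
play_rows(commands=[{"x": 0,"y": 0,"z": -0.01,"twist": 0},{"x": 0,"y": 0,"z": -0.025,"twist": 0},{"x": 0,"y": 0,"z": -0.04,"twist": 0},{"x": 0,"y": 0,"z": -0.06,"twist": 0},{"x": 0,"y": 0,"z": -0.085,"twist": 0},{"x": 0,"y": 0,"z": -0.115,"twist": 0},{"x": 0,"y": 0,"z": -0.135,"twist": 0},{"x": 0,"y": 0,"z": -0.135,"twist": 0}])

```text
time: 17.55
tool_pos: [520.0, -365.4, 268.4]
tcp_rot: [3.135, 0.005, 1.649]
contact_force: [0.7, -0.0, -0.8]
grip_width: 10.8
finger_force: 30.0
```

```bash
python3 st.py; python3 - <<'E'
from h import *
print(todelta([428,-20,235]))
E
```

```text
time 17.55
tool_pos [ 520.034 -365.448  268.384]
tcp_rot [3.135 0.005 1.649]
contact_force [ 0.704 -0.027 -0.85 ]
moment [-0.113  0.02  -0.003]
grip_width 10.829
joint_positions [-7.340e-01  5.360e-01  1.169e+00  1.000e-03  1.429e+00 -8.120e-01]
[ 0.35175606 -0.06497063  0.03107054]
```

Emit:
play_rows(commands=[{"x": 0.03,"y": -0.012,"z": 0.0,"twist": 2},{"x": 0.075,"y": -0.022,"z": 0.0,"twist": 5},{"x": 0.12,"y": -0.03,"z": 0.005,"twist": 8},{"x": 0.165,"y": -0.036,"z": 0.01,"twist": 11},{"x": 0.21,"y": -0.043,"z": 0.016,"twist": 14},{"x": 0.255,"y": -0.043,"z": 0.022,"twist": 17},{"x": 0.305,"y": -0.043,"z": 0.03,"twist": 20},{"x": 0.351,"y": -0.043,"z": 0.036,"twist": 20.6}])

```text
time: 18.35
tool_pos: [447.3, -16.0, 227.1]
tcp_rot: [-3.141, -0.001, 1.287]
contact_force: [1.2, 1.1, -0.5]
grip_width: 10.9
finger_force: 30.0
```

Emit:
play_rows(commands=[{"x": 0,"y": 0,"z": 0,"twist": 0},{"x": 0,"y": 0,"z": 0,"twist": 0},{"x": 0,"y": 0,"z": 0,"twist": 0},{"x": 0,"y": 0,"z": 0,"twist": 0},{"x": 0,"y": 0,"z": 0,"twist": 0},{"x": 0,"y": 0,"z": 0,"twist": 0},{"x": 0,"y": 0,"z": 0,"twist": 0},{"x": 0,"y": 0,"z": 0,"twist": 0}])

```text
time: 19.15
tool_pos: [448.2, -18.4, 228.2]
tcp_rot: [3.142, -0.0, 1.289]
contact_force: [-1.0, 0.4, -0.3]
grip_width: 11.1
finger_force: 30.0
```

```bash
python3 st.py; python3 - <<'E'
from h import *
s=cap("scene"); print(proj(s,[450,-18,171]),proj(s,[507,-36,170]))
t=cap("top")
print(proj(t,[507,-36,170]))
a=cv2.resize(s["pixels"][165:240,190:290,::-1],(800,600),interpolation=cv2.INTER_CUBIC); cv2.imwrite("pics/h1.png",a)
w=cap("wrist","w3")
E
```

```text
time 19.15
tool_pos [448.24  -18.441 228.213]
tcp_rot [ 3.142 -0.     1.289]
contact_force [-0.997  0.389 -0.347]
moment [-0.117  0.072 -0.028]
grip_width 11.05
joint_positions [-0.212  0.225  1.759  0.     1.158  0.07 ]
[225.54873445 195.6792583 ] [244.95210844 191.96236899]
[267.34988394 211.76443692]
```

View pics/h1.png

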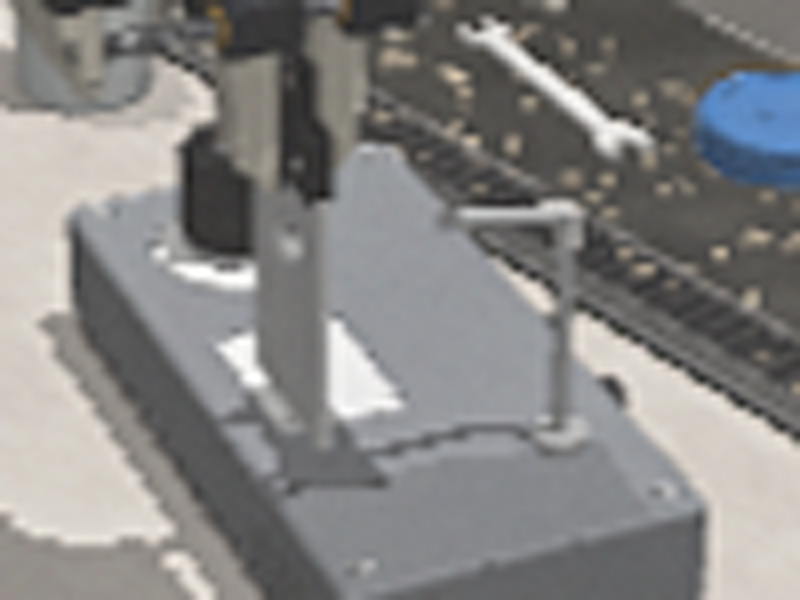

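The crop shows the tag's hole at scene pixel (226.3,195.4), the peg's free end at (245.6,192.0) and its root at (261.9,191.9).

View pics/w3.png

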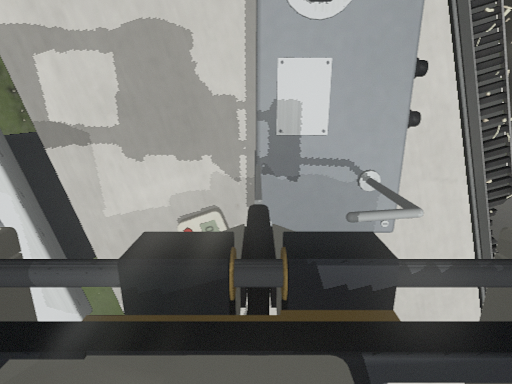

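The wrist picture shows the peg's free end at (349,217) and its root at (420,213).

```bash
python3 - <<'E'
from h import *
s=cap("scene");t=cap("top");w=cap("wrist")
tip=tri([(w,(349,217)),(s,(245.6,192))]);root=tri([(w,(419,213)),(s,(261.9,191.9))])
print("tip",tip,tri([(w,(349,217)),(s,(245.6,192)),(t,(267.6,211.7))])); print("root",root)
d=root[0]-tip[0];print("yaw",np.arctan2(d[1],d[0]),np.linalg.norm(d))
o=bot.get_obs();P=o["tool_pos"];y=o["tcp_rot"][2]
print(P,o["tcp_rot"])
n=np.array([np.sin(y),-np.cos(y),0]); 
r=ray(s,(226.3,195.4));h=s["eye"]+r*((P-s["eye"])@n)/(r@n)
print("hole",h,"rel tcp in tool",rot(o["tcp_rot"]).T@(h-P))
for z in(60,):
  gr=cv2.cvtColor(w["pixels"],cv2.COLOR_RGB2GRAY)
  for a in cv2.createLineSegmentDetector().detect(gr)[0][:,0]:
    if np.hypot(a[2]-a[0],a[3]-a[1])>60 and max(a[1],a[3])<240 and 230<min(a[0],a[2])<430:
        A,B=plane(w,a[:2],z),plane(w,a[2:],z);print(a.round(),A.round(),B.round(),np.degrees(np.arctan2(*(B-A)[[1,0]])).round(1))
E
```

```text
tip (array([509.31178776, -34.48167473, 167.70663232]), [np.float64(1.2594660602957668), np.float64(1.259466060295896)]) (array([508.37633765, -35.58496287, 168.10156764]), [np.float64(1.863597613307381), np.float64(1.4498358534622329), np.float64(1.670043569547801)])
root (array([560.0419213 , -50.19812872, 156.24498162]), [np.float64(0.7245707748638247), np.float64(0.7245707748637156)])
yaw -0.30042784611935863 54.331600487556486
[448.20269017 -18.11992578 228.21195173] [ 3.14156608e+00 -9.47804119e-05  1.28921901e+00]
hole [445.71078786 -26.73459023 177.66878003] rel tcp in tool [-8.97262302e+00 -1.34326824e-03  5.05423215e+01]
[365. 174. 421. 208.] [555. -40.  60.] [605. -93.  60.] -46.6
[306. 231. 372. 231.] [482. -84.  60.] [ 551. -104.   60.] -16.2
[277.  58. 276. 133.] [498.  89.  60.] [479.  24.  60.] -106.5
[327. 134. 332.  58.] [527.   9.  60.] [546.  75.  60.] 73.7
[422. 209. 360. 214.] [605. -94.  60.] [542. -82.  60.] 168.6
[407. 130. 399. 191.] [602.  -9.  60.] [585. -67.  60.] -106.3
[255. 147. 255.   1.] [455.  17.  60.] [491. 139.  60.] 73.6
[259.   1. 258. 108.] [495. 138.  60.] [469.  52.  60.] -106.8
```

```bash
python3 - <<'E'
from h import *
s=cap("scene");w=cap("wrist");o=bot.get_obs();P=o["tool_pos"];M=rot(o["tcp_rot"])
f=lambda c,x,z:proj(c,P+M@np.array([x,0,z])).round(1)
print("bar top end x=28/19",f(w,28,-7),f(w,19,-7),"bottom edge",f(w,30,118),f(w,21,118))
print("scene hole 0/-9",f(s,0,50),f(s,-9,50),"plate edges z=70",f(s,-30,70),f(s,30,70),f(s,-39,70),f(s,21,70), "bottom corners",f(s,-30,119),f(s,30,119))
cv2.imwrite("pics/w3c.png",cv2.resize(w["pixels"][130:240,210:310,::-1],(500,550),interpolation=cv2.INTER_CUBIC))
E
```

```text
bar top end x=28/19 [257.6 214.1] [257.7 233.1] bottom edge [257.7 161.3] [257.8 171.9]
scene hole 0/-9 [225.1 193.7] [226.3 195.2] plate edges z=70 [229.3 205. ] [221.1 194.7] [230.5 206.6] [222.3 196.2] bottom corners [229.3 219.5] [221.3 209. ]
```

View pics/w3c.png

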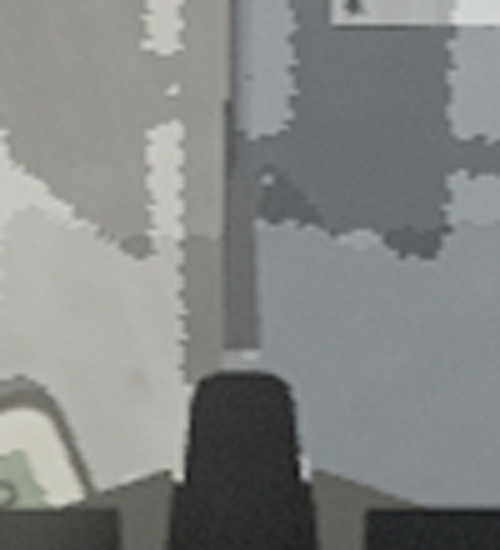

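The crop shows the bar's front end at about wrist row 204. I'll check the calibration bias against the kinematically known knob axis.

```bash
python3 - <<'E'
from h import *
s=cap("scene");w=cap("wrist");o=bot.get_obs();P=o["tool_pos"];M=rot(o["tcp_rot"])
f=lambda c,x,z:proj(c,P+M@np.array([x,0,z])).round(1)
print("scene tip, post root",proj(s,[509,-33.1,170]),proj(s,[557,-47.2,160]),"wrist",proj(w,[509,-33.1,170]),proj(w,[557,-47.2,160]))
print("knob top scene",proj(s,[550,142.5,108]),"wrist post base",proj(w,[557,-47.2,62]))
print("bar underside end 28/20",f(w,28,21),f(w,20,21),"plate bottom",f(w,30,118),f(w,22,118))
E
```

```text
scene tip, post root [244.8175857  191.33807062] [260.28576999 190.87132355] wrist [351.01490791 217.05148406] [417.96265969 212.3578868 ]
knob top scene [218.62649031 182.2743652 ] wrist post base [368.74931731 180.24640244]
bar underside end 28/20 [257.7 196.2] [257.7 210.5] plate bottom [257.7 161.3] [257.7 170.7]
```

Emit:
play_rows(commands=[{"x": 0.006,"y": 0,"z": 0.008,"twist": 0},{"x": 0.006,"y": 0.01,"z": 0.008,"twist": 0},{"x": 0.006,"y": 0.025,"z": 0.008,"twist": 0},{"x": 0.006,"y": 0.04,"z": 0.008,"twist": 0},{"x": 0.006,"y": 0.05,"z": 0.008,"twist": 0},{"x": 0.006,"y": 0.052,"z": 0.008,"twist": 0},{"x": 0.006,"y": 0.052,"z": 0.008,"twist": 0},{"x": 0.006,"y": 0.052,"z": 0.008,"twist": 0}])

```text
time: 20.45
tool_pos: [499.4, -26.7, 220.0]
tcp_rot: [-3.141, -0.0, 1.289]
contact_force: [-0.0, -0.8, -0.8]
grip_width: 10.8
finger_force: 30.0
```

```bash
python3 st.py; python3 - <<'E'
from h import *
s=cap("scene"); w=cap("wrist")
a=cv2.resize(s["pixels"][170:215,220:270,::-1],(500,450),interpolation=cv2.INTER_CUBIC)
b=cv2.resize(w["pixels"][140:240,220:440,::-1],(800,364)) [:, 0:800]
c=np.zeros((450,300,3),np.uint8); c[:]=cv2.resize(w["pixels"][150:240,250:310,::-1],(300,450))
cv2.imwrite("pics/h2.png",np.hstack([a,c]))
E
```

```text
time 20.45
tool_pos [499.372 -26.691 220.045]
tcp_rot [-3.141 -0.     1.289]
contact_force [-0.002 -0.777 -0.772]
moment [-0.076  0.011 -0.032]
grip_width 10.823
joint_positions [-0.207  0.326  1.641  0.     1.176  0.075]
```

View pics/h2.png

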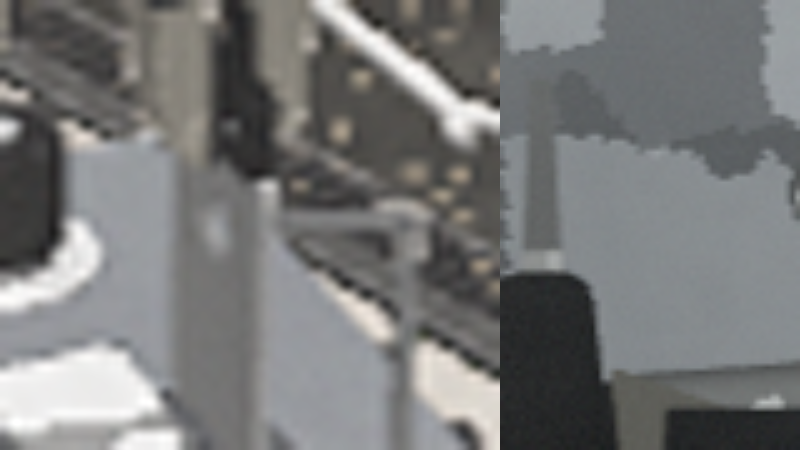

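The scene crop shows the hole at (241.7,192.5), about half a pixel below the peg's line. The plate's edge in the wrist crop confirms the 4 mm grip offset. Inserting.

Emit:
play_rows(commands=[{"x": 0.001,"y": 0,"z": -0.001,"twist": 0},{"x": 0.001,"y": 0.004,"z": -0.001,"twist": 0},{"x": 0.001,"y": 0.008,"z": -0.001,"twist": 0},{"x": 0.001,"y": 0.012,"z": -0.001,"twist": 0},{"x": 0.001,"y": 0.016,"z": 0,"twist": 0},{"x": 0.001,"y": 0.02,"z": 0.0005,"twist": 0},{"x": 0.001,"y": 0.022,"z": 0.001,"twist": 0},{"x": 0.001,"y": 0.022,"z": 0.001,"twist": 0}])

```text
time: 21.35
tool_pos: [521.4, -32.1, 218.9]
tcp_rot: [-3.141, -0.0, 1.289]
contact_force: [-0.4, 0.4, -1.2]
grip_width: 10.7
finger_force: 30.0
```

```bash
python3 st.py; python3 - <<'E'
from h import *
s=cap("scene"); 
a=cv2.resize(s["pixels"][170:215,220:270,::-1],(500,450),interpolation=cv2.INTER_CUBIC)
cv2.imwrite("pics/h3.png",a)
E
```

```text
time 21.35
tool_pos [521.419 -32.119 218.945]
tcp_rot [-3.141 -0.     1.289]
contact_force [-0.41   0.361 -1.201]
moment [-0.066  0.148  0.01 ]
grip_width 10.731
joint_positions [-0.208  0.366  1.583  0.     1.193  0.073]
```

Emit:
play_rows(commands=[{"x": 0,"y": 0.003,"z": 0.0005,"twist": 0},{"x": 0,"y": 0.006,"z": 0.001,"twist": 0},{"x": 0,"y": 0.009,"z": 0.002,"twist": 0},{"x": 0,"y": 0.012,"z": 0.0025,"twist": 0},{"x": 0,"y": 0.015,"z": 0.003,"twist": 0},{"x": 0,"y": 0.016,"z": 0.003,"twist": 0},{"x": 0,"y": 0.016,"z": 0.003,"twist": 0},{"x": 0,"y": 0.016,"z": 0.003,"twist": 0}])

```text
time: 22.2
tool_pos: [536.6, -36.4, 216.2]
tcp_rot: [-3.141, -0.0, 1.289]
contact_force: [-0.4, 0.2, -0.8]
grip_width: 10.8
finger_force: 30.0
```

```bash
python3 st.py; python3 - <<'E'
from h import *
s=cap("scene"); w=cap("wrist")
a=cv2.resize(s["pixels"][165:225,215:275,::-1],(600,600),interpolation=cv2.INTER_CUBIC)
cv2.imwrite("pics/h4.png",a)
E
```

```text
time 22.2
tool_pos [536.557 -36.435 216.204]
tcp_rot [-3.141 -0.     1.289]
contact_force [-0.393  0.16  -0.826]
moment [-0.086  0.12  -0.066]
grip_width 10.793
joint_positions [-0.21   0.396  1.545  0.     1.201  0.071]
```

View pics/h4.png

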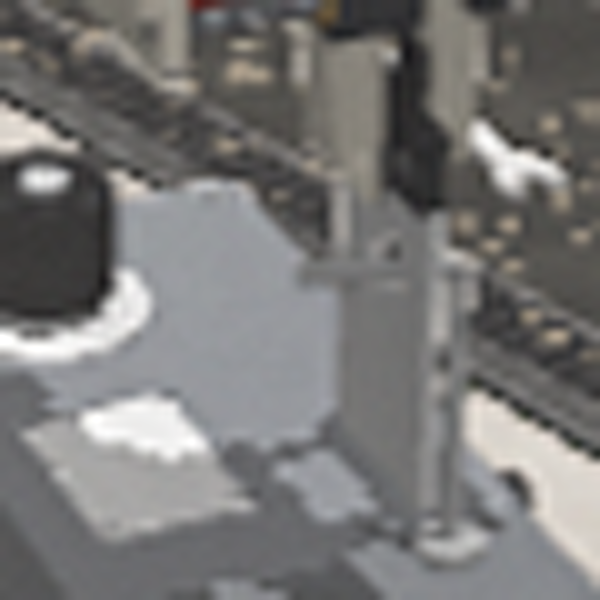

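The crop shows the peg's free end at (305,268) sticking out in front of the plate, so it is through the hole at about (395,255). Now lowering until the tag rests on it.

Emit:
play_rows(commands=[{"x": 0,"y": 0,"z": 0.001,"twist": 0},{"x": 0,"y": 0,"z": 0.002,"twist": 0},{"x": 0,"y": 0,"z": 0.003,"twist": 0},{"x": 0,"y": 0,"z": 0.004,"twist": 0},{"x": 0,"y": 0,"z": 0.004,"twist": 0},{"x": 0,"y": 0,"z": 0.004,"twist": 0},{"x": 0,"y": 0,"z": 0.004,"twist": 0},{"x": 0,"y": 0,"z": 0.004,"twist": 0}])

```text
time: 23.1
tool_pos: [536.6, -36.5, 212.3]
tcp_rot: [3.141, -0.0, 1.289]
contact_force: [-0.4, 0.3, -1.2]
grip_width: 11.0
finger_force: 30.0
```

Emit:
play_rows(commands=[{"x": 0,"y": 0,"z": 0.0005,"twist": 0},{"x": 0,"y": 0,"z": 0.001,"twist": 0},{"x": 0,"y": 0,"z": 0.0015,"twist": 0},{"x": 0,"y": 0,"z": 0.0015,"twist": 0},{"x": 0,"y": 0,"z": 0.0015,"twist": 0},{"x": 0,"y": 0,"z": 0.0015,"twist": 0},{"x": 0,"y": 0,"z": 0.0015,"twist": 0},{"x": 0,"y": 0,"z": 0.0015,"twist": 0}])

```text
time: 23.9
tool_pos: [536.6, -36.5, 210.7]
tcp_rot: [3.142, -0.0, 1.289]
contact_force: [-1.0, 0.0, -1.5]
grip_width: 11.0
finger_force: 30.0
```

Hasn't touched yet. Lowering further in small steps.

Emit:
play_rows(commands=[{"x": 0,"y": 0,"z": 0.0005,"twist": 0},{"x": 0,"y": 0,"z": 0.001,"twist": 0},{"x": 0,"y": 0,"z": 0.0015,"twist": 0},{"x": 0,"y": 0,"z": 0.0015,"twist": 0},{"x": 0,"y": 0,"z": 0.0015,"twist": 0},{"x": 0,"y": 0,"z": 0.0015,"twist": 0},{"x": 0,"y": 0,"z": 0.0015,"twist": 0},{"x": 0,"y": 0,"z": 0.0015,"twist": 0}])

```text
time: 24.7
tool_pos: [536.6, -36.4, 209.2]
tcp_rot: [3.142, -0.0, 1.289]
contact_force: [-0.2, -0.1, -0.3]
grip_width: 10.9
finger_force: 30.0
```

Emit:
play_rows(commands=[{"x": 0,"y": 0,"z": 0.0005,"twist": 0},{"x": 0,"y": 0,"z": 0.001,"twist": 0},{"x": 0,"y": 0,"z": 0.0015,"twist": 0},{"x": 0,"y": 0,"z": 0.0015,"twist": 0},{"x": 0,"y": 0,"z": 0.0015,"twist": 0},{"x": 0,"y": 0,"z": 0.0015,"twist": 0},{"x": 0,"y": 0,"z": 0.0015,"twist": 0},{"x": 0,"y": 0,"z": 0.0015,"twist": 0}])

```text
time: 25.5
tool_pos: [536.7, -36.5, 208.4]
tcp_rot: [3.141, -0.0, 1.289]
contact_force: [-2.3, 0.1, 5.6]
grip_width: 10.7
finger_force: 30.0
```

Emit:
play_rows(commands=[{"x": 0,"y": 0,"z": -0.0005,"twist": 0},{"x": 0,"y": 0,"z": -0.0005,"twist": 0},{"x": 0,"y": 0,"z": -0.0005,"twist": 0},{"x": 0,"y": 0,"z": -0.0005,"twist": 0},{"x": 0,"y": 0,"z": -0.0005,"twist": 0},{"x": 0,"y": 0,"z": -0.0005,"twist": 0},{"x": 0,"y": 0,"z": -0.0005,"twist": 0},{"x": 0,"y": 0,"z": -0.0005,"twist": 0}], jaw=0)

```text
time: 26.3
tool_pos: [536.6, -36.5, 208.2]
tcp_rot: [-3.142, -0.0, 1.289]
contact_force: [-0.3, 0.1, 0.1]
grip_width: 70.2
finger_force: 0.0
```

Emit:
play_rows(commands=[{"x": 0,"y": 0,"z": 0,"twist": 0},{"x": 0,"y": 0,"z": 0,"twist": 0},{"x": 0,"y": 0,"z": -0.01,"twist": 0},{"x": 0,"y": 0,"z": -0.025,"twist": 0},{"x": 0,"y": 0,"z": -0.045,"twist": 0},{"x": 0,"y": 0,"z": -0.07,"twist": 0},{"x": 0,"y": 0,"z": -0.1,"twist": 0},{"x": 0,"y": 0,"z": -0.12,"twist": 0}])

```text
time: 27.1
tool_pos: [536.9, -36.5, 331.2]
tcp_rot: [3.138, -0.0, 1.289]
contact_force: [0.4, 0.2, 0.4]
grip_width: 91.3
finger_force: 0.0
```

Emit:
play_rows(commands=[{"x": 0,"y": 0,"z": 0,"twist": 0},{"x": 0,"y": 0,"z": 0,"twist": 0},{"x": 0,"y": 0,"z": 0,"twist": 0},{"x": 0,"y": 0,"z": 0,"twist": 0},{"x": 0,"y": 0,"z": 0,"twist": 0},{"x": 0,"y": 0,"z": 0,"twist": 0},{"x": 0,"y": 0,"z": 0,"twist": 0},{"x": 0,"y": 0,"z": 0,"twist": 0}])

```text
time: 27.9
tool_pos: [536.6, -36.5, 328.1]
tcp_rot: [-3.141, -0.0, 1.289]
contact_force: [-1.0, -0.5, 0.7]
grip_width: 92.2
finger_force: 0.0
```

```bash
python3 st.py; python3 - <<'E'
from h import *
s=cap("scene")
a=cv2.resize(s["pixels"][150:240,190:290,::-1],(660,594),interpolation=cv2.INTER_CUBIC)
cv2.imwrite("pics/h5.png",a)
E
```

```text
time 27.9
tool_pos [536.612 -36.476 328.091]
tcp_rot [-3.141 -0.     1.289]
contact_force [-1.003 -0.512  0.707]
moment [-0.175  0.042 -0.02 ]
grip_width 92.154
joint_positions [-0.21   0.319  1.346  0.     1.476  0.071]
```

The picture quota is used up, so I'll check numerically that the tag still hangs there.

```bash
python3 - <<'E'
from h import *
def blobs(s):
    g=s["pixels"].astype(int).sum(2)[160:235,235:285]; n,l,st,ce=cv2.connectedComponentsWithStats((g<190).astype(np.uint8))
    return [(x[:5].tolist(),(c+[235,160]).round(1).tolist()) for x,c in zip(st[1:],ce[1:]) if x[4]>25]
s=cap("scene"); print("expected bar",proj(s,[537.5,-40,202.5]),"ends",proj(s,[545,-13,203]),proj(s,[530,-67,203]))
print(blobs(s))
P=s["pixels"].astype(int).sum(2)
print(P[174:226:3,244:274:2])
E
```

```text
expected bar [254.08316112 179.33930637] ends [249.82230393 174.88909635] [258.49488343 183.62790159]
[([15, 13, 11, 15, 95], [254.7, 180.3])]
[[259 555 372 207 134 228 622 691 232 232 286 254 260 249 243]
 [247 249 310 213 130 148 143 311 671 707 209 271 252 419 247]
 [364 350 228 120 145 136 150 161 184 350 668 638 489 277 243]
 [224 224 412 359 167 129 276 146 201 229 374 589 250 453 277]
 [208 180 225 369 359 309 122 149 264 302 223 285 238 255 249]
 [370 283 229 366 355 348 345 412 246 233 425 232 248 244 293]
 [431 458 446 392 330 331 345 398 366 387 303 303 252 244 242]
 [464 460 424 372 390 441 340 419 375 423 170 218 258 280 219]
 [461 466 417 366 363 341 339 462 350 259 177 224 238 483 226]
 [450 458 409 374 365 348 334 380 359 354 274 293 267 196 194]
 [333 480 392 372 357 346 333 442 342 546 175 325 297 296 308]
 [318 307 367 372 365 347 347 455 330 654 628 618 461 244 350]
 [317 314 345 371 364 351 371 424 354 507 642 644 642 647 608]
 [313 315 318 326 365 345 383 433 366 476 458 173 556 632 631]
 [322 316 311 305 309 340 399 415 362 469 472 470 553 624 619]
 [321 313 375 420 386 321 361 546 538 548 448 426 404 476 653]
 [319 320 307 420 475 410 417 390 395 408 409 409 411 411 404]
 [416 394 340 253 271 414 409 409 411 407 410 412 414 410 449]]
```

Emit:
play_rows(commands=[{"x": 0,"y": 0,"z": 0,"twist": 0},{"x": 0,"y": 0,"z": 0,"twist": 0},{"x": 0,"y": 0,"z": 0,"twist": 0},{"x": 0,"y": 0,"z": 0,"twist": 0},{"x": 0,"y": 0,"z": 0,"twist": 0},{"x": 0,"y": 0,"z": 0,"twist": 0},{"x": 0,"y": 0,"z": 0,"twist": 0},{"x": 0,"y": 0,"z": 0,"twist": 0}])

```text
time: 28.8
tool_pos: [536.6, -36.5, 328.2]
tcp_rot: [-3.142, -0.0, 1.289]
contact_force: [0.3, 0.3, -1.0]
grip_width: 91.7
finger_force: 0.0
```

```bash
python3 - <<'E'
from h import *
s=cap("scene");w=cap("wrist")
g=s["pixels"].astype(int).sum(2)[160:235,235:285]; n,l,st,ce=cv2.connectedComponentsWithStats((g<190).astype(np.uint8))
print([(x.tolist(),(c+[235,160]).round(1)) for x,c in zip(st[1:],ce[1:]) if x[4]>25])
g=w["pixels"].astype(int).sum(2)[100:240,200:340]; n,l,st,ce=cv2.connectedComponentsWithStats((g<190).astype(np.uint8))
print([(x.tolist(),(c+[200,100]).round(1)) for x,c in zip(st[1:],ce[1:]) if x[4]>100], proj(w,[537.5,-40,217]),proj(w,[545,-13,217]),proj(w,[530,-67,217]))
# knob flats: edge orientation of knob outline in top view is too small; report others unchanged
t=cap("top"); a=cv2.imread("pics/top0.png")[:,:,::-1].astype(int); d=abs(t["pixels"].astype(int)-a).sum(2)
for n,(x,y) in dict(counter=(186,252),timer=(278,255),marker=(324,257),labels=(302,150),spray=(148,176)).items(): print(n,np.median(d[y-10:y+11,x-10:x+11]),(d[y-10:y+11,x-10:x+11]>120).mean())
E
```

```text
[([15, 13, 11, 15, 96], array([254.8, 180.3]))]
[([55, 63, 14, 66, 493], array([260.5, 190. ]))] [259.93822179 201.56849563] [259.62235376 168.89638274] [260.23578099 232.34681525]
counter 7.0 0.0
timer 130.0 0.5555555555555556
marker 7.0 0.0
labels 5.0 0.0
spray 8.0 0.0
```

The tag's bar is where it should be and isn't moving. The arm hides the timer in the top view, and the other things are unchanged. Handing in.

```bash
python3 -c "
from plant import bot
print(bot.close_job())"
```

```text
the job is handed in; nothing more can be done
None
```

The job is handed in: the knob was turned back to its stop, then three clicks clockwise and released, and the tag hangs by its hole on the peg. The counter, marker, labels and spray look unchanged; the timer was hidden behind the arm in the last check, and the knob's final click was judged from the turn angle and torque.

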